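Shut and lock the pump's service cover

ROBOT

A 6-joint arm with a two-finger parallel gripper is mounted at the origin on the work surface. World frame = base frame: x ahead of the robot, y to its left, z up, the work surface at z = 0. Lengths are in m, angles in rad, forces in N, time in s.
With the tool pointing down it reaches from about 0.4 to 0.825 m from the base axis. Payload 7 kg.
Tool frame: the origin (TCP) lies at the very end of the fingers, on their centre line; the grasp point (between the pads) lies robot.grip_depth behind it (robot.grip_depth is the distance from the TCP to the grasp point, in m); z points along the fingers, y is the direction in which the jaws open and shut (so a half turn about z gives the same grasp; the last joint's range is limited). The gripper opens to 85 mm and grips with 20 to 120 N. Pads are 22 mm wide; open, the fingers measure 114 mm over their backs; the gripper's body (76 mm by 85 mm) begins 54 mm behind the grasp point. The pads swing forward as they close: fully open they stand 13 mm farther back than shut.
Start: joints at [1.455, 0.359, 0.012, 0, -1.224, -0.288], TCP at [0.265, 0.621, 0.231] pointing down, gripper open.
Joint ranges: [-3.07, 3.07], [-1.43, 2.12], [-1.02, 1.25], [-3.03, 1.67], [-3.05, -0], [-3.03, 3.03]. Speed limits (rad/s): [2.39, 2.39, 3.01, 3.14, 3.14, 3.14].

INTERFACE

Orientations are given as a unit quaternion [x, y, z, w].
In Python, from station import robot, hand, solver, monitor, cams gives the robot as it stands. Calls block until the motion is done:
- robot.move_ptp(position, orientation): joint-space move of the TCP to a pose.
- robot.move_linear(position, ori=None, velocity=0.15): straight line of the TCP; ori=None keeps the orientation; velocity is the mean speed in m/s.
- robot.set_joints(angles): joint-space move.
- hand.release() and hand.gripper_close(force=None): open the fingers fully, or close them until they stop; force is the grip in N (None keeps the last).
- robot.hold(seconds).
- solver.inverse_kinematics(position, orientation): joint angles nearest the present ones, or None.
- monitor.get_state(): the state.
- cams.camera(name): name is "scene" or "top" or "wrist"; returns the picture (400x640x3 uint8, red, green, blue); there is no depth.
- cams.camera_info(name): a dict with "K" (3x3 intrinsics, pixels), "dist" ([k1, k2, p1, p2, k3] as OpenCV has them; the pictures are not rectified), "pose" (4x4, takes a point from camera to world coordinates). Camera axes: x right, y up, looking along -z (the intrinsics and any distortion apply to the point x, -y, -z); pixel columns grow to the right and rows downward; lengths in m; the calibration is good to about 2 mm. A picture is of the moment at which its call begins: read the wrist's pose just before it. camera_info takes no time and is no camera call; for the wrist camera it gives the pose at the moment of the call.
A pose or a line that the arm cannot do raises robot.IKError and nothing moves.
- robot.sign_off(): hands the job in, once; it reports no verdict.
The state is a dict: "t": time; "joints": joint angles; "qd": joint speeds; "joint_torque": joint torques, N m; "position": TCP position; "tool_rot": TCP orientation; "ft_force": force on the tool from outside, world axes, zero at the start; "ft_torque": the same for the moment, N m; "grip_width": opening from 0.0 (shut) to 1.0 (fully open).
Only numpy, scipy, OpenCV 4.12 (cv2) and the standard library are available. Lean on these libraries where they do the work, as an engineer would, in place of code of your own. Each camera call takes 0.05 s, during which the arm holds its last target.

TASK

The service cover of the low steel pump case stands ajar. Push it fully shut with your fingertips, then set a fingertip in the slot of its big round fastener and turn it a quarter turn clockwise until it is home and the slot lines up with the two black marks on the cover. Only push: do not grip or force the fastener, do not lift the cover any further open, leave the glassware and other loose things where they stand, and finish with your hand clear.

Things in the scene. Friction and masses are not known exactly. Their poses are not given: they have to be found in the camera images.
- case: Low stainless pump case, fixed. Origin: underside centre of its front compartment (240 mm in x, 280 in y, 100 high, closed by the cover). Its -x side is the front, facing the robot. Behind it (x +120 to +205 mm) a fixed deck of the same height, then pipe stubs to x +260. The cover's hinge line runs along the case's y at x +120 mm, height 100 mm.
- cover (a joint): Flat steel cover, 6 mm thick, 245 x 284 mm, hinged at its rear edge, front edge rising. 0 = fully shut (a hard stop; top face 106 mm above the bench), grows as it opens (rad); starts 0.12 to 0.28. The hinge is stiff: the cover stays where it is left, and is pushed down with about 2 to 6 N at the fastener.
- fastener (a joint): Round grey quarter-turn disc on the cover, centred 190 mm from the hinge line on the case's middle line. 0 = open, slot along the case's x (front to hinge); grows clockwise seen from above to pi/2 = locked (hard stop), slot along the case's y. Starts 0 to 0.3; turns with 0.12 N m and stays put. Its tongue goes under a catch only with the cover shut; turned too early it blocks the cover.
- slot_floor (a point): Point on the fastener's axis, on the slot's floor (111 mm above the bench when shut, 5 mm above the cover's top face; then at case x -70, y 0 mm). x axis along the slot, z up the fastener's axis. The disc is 96 mm across and stands 19 mm above the cover; the slot crosses its whole top, 36 mm wide (40 at the mouth), 14 mm deep, open at both ends.
- flask: Conical glass flask, 96 mm across, 150 mm high, standing beside the case. Origin: centre of the underside. Leave alone.
- beaker: Glass beaker, 84 mm across, 110 mm high, standing on the other side of the case. Origin: centre of the underside. Leave alone.
- jar: Glass jar with steel cap, 52 mm across, 70 mm high, on the case's rear deck. Origin: centre of the underside. Leave alone.
- bottle: White bottle, 48 mm across, 110 mm high, on the case's rear deck. Origin: centre of the underside. Leave alone.
- flange_ring: Steel ring, 64 mm across, 14 mm high, lying on the bench in front of the case. Origin: centre of the underside. Leave alone.
- spanner: Spanner, 150 mm long, lying on the bench in front of the case. Leave alone.

How it is judged:
On the way, in this order (a step that is already met when the one before it is completed fails the run):
1. the cover is pushed shut while the fastener is still open (value of joint cover below 0.02 rad and value of joint fastener below 0.8 rad), for 0.1 s.
2. the fastener is turned home with the cover shut (value of joint fastener above 1.45 rad and value of joint cover below 0.02 rad), for 0.1 s.
At the end, for the whole second after the job is handed in: The cover is shut (within 0.02 rad, about 4 mm at the fastener) and the fastener is turned to at least 1.45 rad of its 1.57 rad; the hand is clear of everything (all of step 2); the robot touches nothing.
It fails at once if the cover is lifted further open (value of joint cover above 0.34 rad).
It fails at once if the fastener is gripped or forced (more than 70 N) (contact force between the fingers and fastener above 70 N).
It fails at once if a bystander is shifted by more than 30 mm (distance of any of flask, beaker, jar, bottle, flange_ring, spanner from where it was at the start of the episode above 0.03 m).
It also fails if it takes over 40 s, if anything falls off the work surface, if the arm or the gripper's body presses on something with over 40 N, if the wrist force passes 120 N, or if a joint passes its speed limit or range.

## Working session

There is one attempt and no reset: what is moved stays moved. The work goes in short steps, each a Python script; the robot and the scene stay as the last script left them, time stands still between calls to the robot, and variables do not carry over. Pictures are saved under pics/ and viewed, and the job is handed in when it is done.

```bash
ls; mkdir -p pics; python3 - <<'E'
from station import robot, hand, solver, monitor, cams
import cv2
s=monitor.get_state(); print(s['t'],s['position'],s['tool_rot'],robot.grip_depth,s['grip_width'])
for n in ['scene','top','wrist']:
    i=cams.camera_info(n); print(n,i['K'],i['dist'],i['pose'])
    cv2.imwrite(f'pics/{n}0.png',cams.camera(n)[:,:,::-1])
E
```

```text
pics
0.0 [0.26504454 0.62024991 0.23033326] [ 9.79672382e-01 -2.00602296e-01 -1.09128800e-04  8.54361955e-04] 0.0187 1.0028128119699855
scene [[421.19769471   0.         323.65995069]
 [  0.         421.19769471 201.45969727]
 [  0.           0.           1.        ]] [-0.02415302  0.          0.          0.          0.        ] [[-0.61206504 -0.69670299  0.3741408   0.97458211]
 [ 0.7908016  -0.54104253  0.28619191  0.3105848 ]
 [ 0.00303533  0.47103921  0.88210705  0.91710426]
 [ 0.          0.          0.          1.        ]]
top [[399.93037205   0.         316.76063486]
 [  0.         399.93037205 197.7960193 ]
 [  0.           0.           1.        ]] [-0.04467802  0.          0.          0.          0.        ] [[ 0.01443436  0.99832226 -0.05607417  0.54325381]
 [-0.99989255  0.01455508  0.00174502  0.03974156]
 [ 0.00255826  0.05604296  0.99842508  1.04525729]
 [ 0.          0.          0.          1.        ]]
wrist [[279.98807077   0.         321.94641993]
 [  0.         279.98807077 202.08937112]
 [  0.           0.           1.        ]] [0.01246087 0.         0.         0.         0.        ] [[-0.39273501  0.87675767  0.27758819  0.33604789]
 [-0.91965092 -0.37480341 -0.11732254  0.59028044]
 [ 0.00117756 -0.3013609   0.95350942  0.37314401]
 [ 0.          0.          0.          1.        ]]
```

View pics/scene0.png

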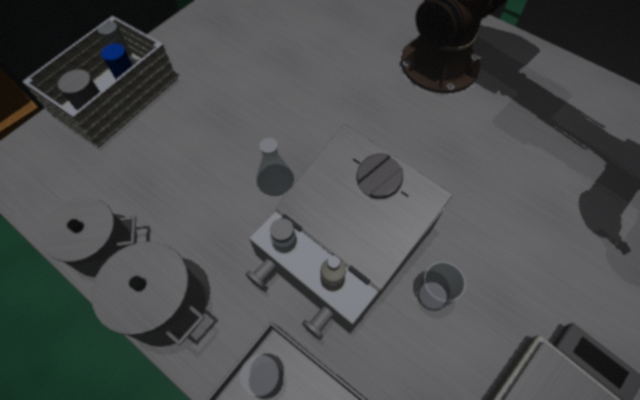

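View pics/top0.png

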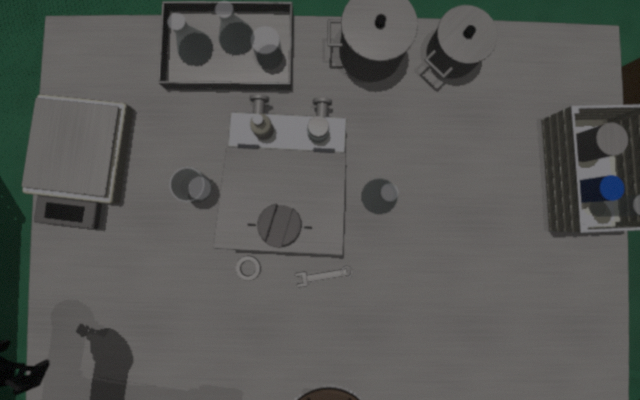

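View pics/wrist0.png

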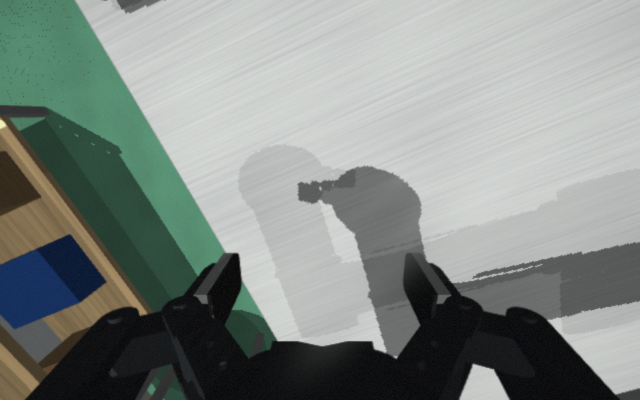

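The top view shows the case with its deck at about (231–347, 113–152), the open cover's front edge at y≈250 and the fastener at (280,226). The flask is at (380,195), the beaker at (187,185), the ring at (248,268) and the spanner at (322,276). I'll zoom in for precise points.

```bash
python3 - <<'E'
import cv2,numpy as np
a=cv2.imread('pics/top0.png')[85:295,160:420]
a=cv2.convertScaleAbs(cv2.resize(a,None,fx=3,fy=3-.15,interpolation=cv2.INTER_CUBIC)[:600],alpha=1.8)
a=cv2.imread('pics/top0.png')[95:290,200:360]
a=cv2.convertScaleAbs(cv2.resize(a,None,fx=3,fy=3,interpolation=cv2.INTER_CUBIC),alpha=1.8)
cv2.imwrite('pics/topz.png',a)
b=cv2.imread('pics/scene0.png')[115:335,240:470]
b=cv2.convertScaleAbs(cv2.resize(b,None,fx=2.7,fy=2.7,interpolation=cv2.INTER_CUBIC),alpha=1.8)
cv2.imwrite('pics/scenez.png',b)
E
```

```text
(no output)
```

View pics/topz.png

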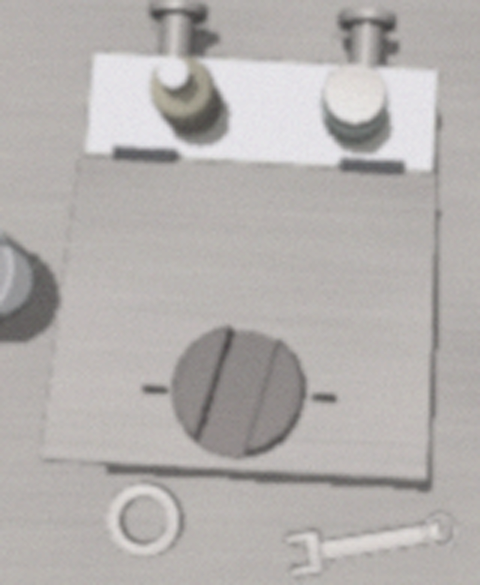

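View pics/scenez.png

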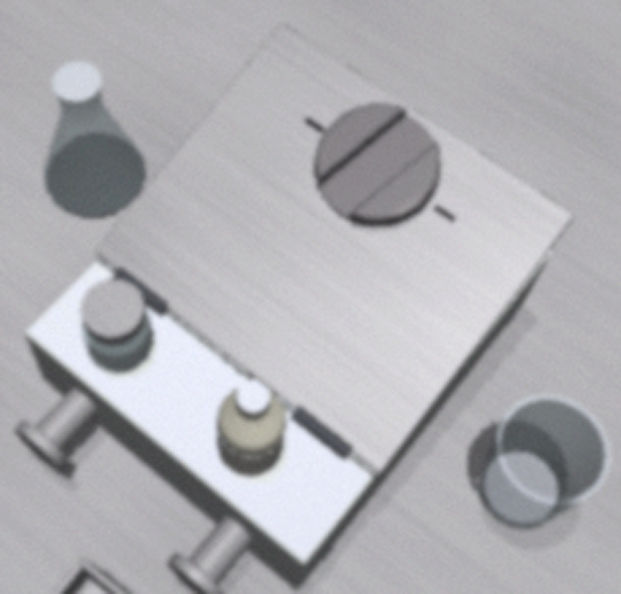

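```bash
cat > h.py <<'E'
import numpy as np,cv2
def ray(i,uv):
    n=cv2.undistortPoints(np.array(uv,float).reshape(-1,1,2),i['K'],i['dist']).reshape(-1,2)
    d=np.c_[n[:,0],-n[:,1],-np.ones(len(n))]@i['pose'][:3,:3].T
    return i['pose'][:3,3],d
def plane(i,uv,z):
    o,d=ray(i,uv); return o+d*((z-o[2])/d[:,2])[:,None]
def tri(i1,u1,i2,u2):
    o1,d1=ray(i1,u1);o2,d2=ray(i2,u2);P=[];G=[]
    for a,b in zip(d1,d2):
        s=np.linalg.lstsq(np.c_[a,-b],o2-o1,rcond=None)[0]
        p,q=o1+a*s[0],o2+b*s[1];P.append((p+q)/2);G.append(np.linalg.norm(p-q))
    return np.array(P),np.array(G)
E
python3 - <<'E'
from station import cams
from h import *
np.set_printoptions(precision=4,suppress=True)
T=cams.camera_info('top');S=cams.camera_info('scene')
tz=lambda p:np.array([200,95])+(np.array(p)+.5)/3-.5
sz=lambda p:np.array([240,115])+(np.array(p)+.5)/2.7-.5
print('deck top',plane(T,tz([(92,53),(437,70),(433,171),(86,156)]),.1))
print('deck scene(RR,RL,)',plane(S,sz([(27,332),(303,566)]),.1))
P,G=tri(T,tz([(42,459),(427,481),(155,389),(324,398)]),S,sz([(572,215),(282,25),(445,213),(313,124)]))
print('front L,R, marks L,R',P,G)
# slot lines
P,G=tri(T,tz([(232,327),(198,438),(92,53),(437,70)]),S,sz([(320,182),(404,110),(303,566),(27,332)]));print(P,G)
print('flask/beaker/ring bases', plane(T,[(380,195),(185,185),(248,268)],0.0))
E
```

```text
deck top [[ 0.7991  0.2489  0.1   ]
 [ 0.7891 -0.0277  0.1   ]
 [ 0.7075 -0.0253  0.1   ]
 [ 0.7156  0.2512  0.1   ]]
deck scene(RR,RL,) [[ 0.7917 -0.0246  0.1   ]
 [ 0.805   0.2506  0.1   ]]
front L,R, marks L,R [[ 0.4796  0.2635  0.1621]
 [ 0.4679 -0.0196  0.1605]
 [ 0.5319  0.1836  0.1514]
 [ 0.5277  0.0566  0.1527]] [0.0005 0.0009 0.0006 0.002 ]
[[ 0.5838  0.113   0.1936]
 [ 0.506   0.1325  0.2159]
 [ 0.8024  0.2505  0.0895]
 [ 0.7905 -0.0277  0.0934]] [0.0235 0.0238 0.0016 0.001 ]
flask/beaker/ring bases [[ 0.6117 -0.1278  0.    ]
 [ 0.6306  0.3853  0.    ]
 [ 0.4167  0.2139  0.    ]]
```

The deck measures 0.277 m against 0.280 m, and the cover's front edge fits a hinge at (0.711, 0.115) with 0.227 rad of opening. Both agree with the given sizes. Next I'll close the fingers and press the cover down beside the disc.

```bash
cat >> h.py <<'E'
YAW=-0.040
from scipy.spatial.transform import Rotation as Ro
def quat(a,flip=0):
    "tool down, tool y axis along world heading a"
    a=a+np.pi*flip; y=np.array([np.cos(a),np.sin(a),0]);z=np.array([0,0,-1.])
    return Ro.from_matrix(np.c_[np.cross(y,z),y,z]).as_quat()
E
python3 - <<'E'
from station import robot, hand, solver, monitor, cams
from h import *
np.set_printoptions(precision=4,suppress=True)
p=np.array([.5144,.2034])
for f in (0,1):
    for a in (YAW,YAW-.3,YAW-.8,YAW-1.6): print(f,a,solver.inverse_kinematics([.521,.123,.16],quat(a,f)))
s=monitor.get_state();print(s['tool_rot'])
E
```

```text
0 -0.04 [ 0.5983  0.1898 -0.396   0.     -0.985   2.5033]
0 -0.33999999999999997 [ 0.5983  0.1898 -0.396   0.     -0.985   2.2033]
0 -0.8400000000000001 [ 0.5983  0.1898 -0.396   0.     -0.985   1.7033]
0 -1.6400000000000001 [ 0.5983  0.1898 -0.396   0.     -0.985   0.9033]
1 -0.04 [ 0.5983  0.1898 -0.396   0.     -0.985  -0.6383]
1 -0.33999999999999997 [ 0.5983  0.1898 -0.396   0.     -0.985  -0.9383]
1 -0.8400000000000001 [ 0.5983  0.1898 -0.396   0.     -0.985  -1.4383]
1 -1.6400000000000001 [ 0.5983  0.1898 -0.396   0.     -0.985  -2.2383]
[ 0.9797 -0.2006 -0.0001  0.0006]
```

```bash
python3 - <<'E'
from station import robot, hand, solver, monitor, cams
from h import *
np.set_printoptions(precision=4,suppress=True)
p=np.array([.5144,.2034]);q=quat(YAW-.3,1)
hand.gripper_close(20)
robot.move_ptp([*p,.23],q)
robot.move_linear([*p,.165],velocity=.12)
print(monitor.get_state()['t'],monitor.get_state()['ft_force'])
for z in [.15,.14,.13,.12,.112,.109,.107,.105,.103,.101]:
    robot.move_linear([*p,z],velocity=.05)
    s=monitor.get_state();print(z,s['t'],s['position'],s['ft_force'])
    if s['ft_force'][2]>18:break
robot.hold(.2)
s=monitor.get_state();print(s['t'],s['position'],s['ft_force'])
E
```

```text
3.375 [0.2207 0.1831 0.108 ]
0.15 3.825 [0.5142 0.2032 0.1497] [ 0.6875 -0.2974 -0.427 ]
0.14 4.175 [0.5142 0.2032 0.1397] [-0.2874  0.5519  0.4045]
0.13 4.525 [0.5142 0.2032 0.1297] [ 0.5807 -0.2373 -0.2202]
0.12 4.875 [0.5142 0.2032 0.1197] [ 0.1699 -0.2962 -0.7774]
0.112 5.1833 [0.5142 0.2032 0.1117] [ 0.2813  0.632  -0.0321]
0.109 5.4333 [0.5143 0.2033 0.1088] [ 0.955  -0.7768 -0.8823]
0.107 5.6833 [0.5143 0.2034 0.1069] [ 0.5738 -0.312  -0.4796]
0.105 5.9333 [0.5145 0.2034 0.106 ] [-4.3135 -1.2762 11.5957]
0.103 6.1833 [0.5146 0.2034 0.1059] [-10.3388  -1.9834  26.7363]
6.3833 [0.5146 0.2034 0.1059] [-10.6386  -1.8709  26.5443]
```

The tip stopped at z=0.1059, which matches the shut cover's top face (0.106). Now I'll lift and measure the disc.

```bash
python3 - <<'E'
from station import robot, hand, solver, monitor, cams
from h import *
robot.move_linear([.5144,.2034,.16],velocity=.15)
robot.move_ptp([.5144,.33,.25],quat(YAW-.3,1))
im=cams.camera('top')[:,:,::-1].copy();cv2.imwrite('pics/top1.png',im)
im2=cams.camera('scene')[:,:,::-1].copy();cv2.imwrite('pics/scene1.png',im2)
a=cv2.convertScaleAbs(cv2.resize(im[95:290,200:360],None,fx=3,fy=3,interpolation=cv2.INTER_CUBIC),alpha=1.8)
b=cv2.convertScaleAbs(cv2.resize(im2[115:315,320:430],None,fx=2.925,fy=2.925,interpolation=cv2.INTER_CUBIC),alpha=1.8)
cv2.imwrite('pics/z1.png',np.hstack([a,b[:585]]));print(monitor.get_state()['t'])
E
```

```text
7.6833
```

View pics/z1.png

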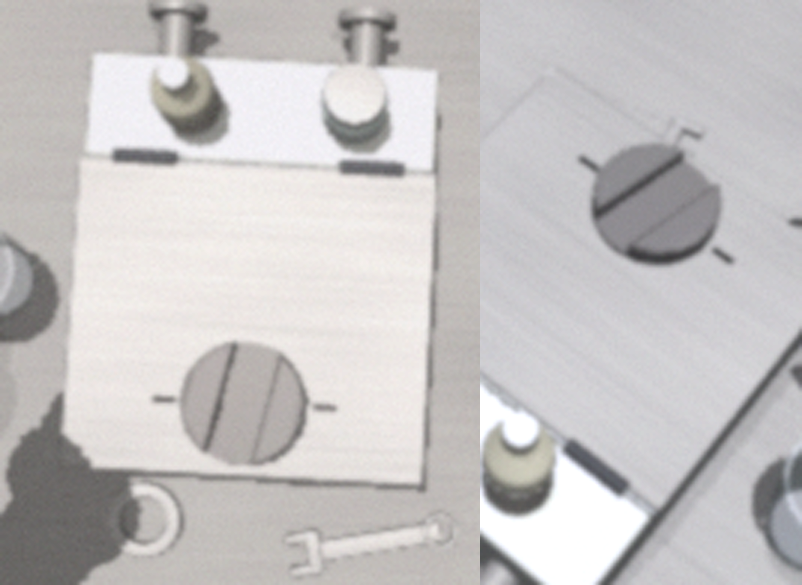

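The cover is flat and shut. The slot edges are at (235,343)–(207,450) and (281,356)–(254,462) in the zoom, and the marks at (164,399) and (325,407). I'll compute the centre and angle from those.

```bash
python3 - <<'E'
from station import cams
from h import *
np.set_printoptions(precision=4,suppress=True)
T=cams.camera_info('top');S=cams.camera_info('scene')
tz=lambda p:np.array([200,95])+(np.array(p)+.5)/3-.5
sz=lambda p:np.array([320,115])+(np.array(p)-[480,0]+.5)/2.925-.5
e=plane(T,tz([(207,450),(235,343),(254,462),(281,356)]),.125);print(e,e.mean(0))
d=e[[1,3]]-e[[0,2]];print('slot heading',np.arctan2(d[:,1],d[:,0]))
print('disc extents',plane(T,tz([(180,403),(304,403),(244,341),(244,466)]),.125))
m=plane(T,tz([(164,399),(325,407)]),.106);print('marks',m,m.mean(0),np.arctan2(*(m[0]-m[1])[:2]))
c=plane(T,tz([(63,466),(424,488)]),.106);print('front corners',c,np.arctan2(*(c[0]-c[1])[:2]))
m=plane(S,sz([(724,256),(589,163)]),.106);print('scene marks',m,m.mean(0),np.arctan2(*(m[0]-m[1])[:2]))
e=plane(S,sz([(683,154),(595,215),(718,188),(631,249)]),.125);print('scene slot',e.mean(0),np.arctan2(*(e[1]-e[0])[1::-1]),np.arctan2(*(e[3]-e[2])[1::-1]))
E
```

```text
[[0.4858 0.1468 0.125 ]
 [0.5678 0.127  0.125 ]
 [0.4772 0.1107 0.125 ]
 [0.5584 0.0915 0.125 ]] [0.5223 0.119  0.125 ]
slot heading [-0.2371 -0.2324]
disc extents [[0.5213 0.1682 0.125 ]
 [0.5227 0.0733 0.125 ]
 [0.5694 0.1201 0.125 ]
 [0.474  0.1183 0.125 ]]
marks [[0.5237 0.1834 0.106 ]
 [0.5194 0.0575 0.106 ]] [0.5216 0.1205 0.106 ] 0.03450386239608952
front corners [[ 0.4703  0.2613  0.106 ]
 [ 0.4576 -0.0205  0.106 ]] 0.045204976583794874
scene marks [[0.5256 0.1856 0.106 ]
 [0.5208 0.0582 0.106 ]] [0.5232 0.1219 0.106 ] 0.037248612714252366
scene slot [0.5274 0.1238 0.125 ] -0.25212176982400303 -0.2592232268520543
```

Both views put the disc centre at about (0.522, 0.1205), within 2 mm of the hinge-based prediction. The slot heading is about -0.24, so the fastener sits at about 0.2 rad. I'll enter the front half of the slot and turn along an arc.

```bash
cat >> h.py <<'E'
C=np.array([.522,.1205]);R=.028
def fp(h,off):
    return C-R*np.array([np.cos(h),np.sin(h)])+off*np.array([-np.sin(h),np.cos(h)])
E
python3 - <<'E'
from station import robot, hand, solver, monitor, cams
from h import *
np.set_printoptions(precision=3,suppress=True)
def rep(l):
    s=monitor.get_state();print(l,round(s['t'],2),s['position'],s['ft_force']);return s
h=-.24;p=fp(h,0)
robot.move_ptp([*p,.17],quat(h,1))
s=rep('above')
for z in (.13,.122,.118,.114):
    robot.move_linear([*p,z],velocity=.08); s=rep(z)
    if s['ft_force'][2]>12: break
else:
    for h in np.linspace(-.24,-1.0,7):
        robot.move_linear([*fp(h,.006),.114],quat(h,1),velocity=.03); s=rep(round(h,2))
        if np.linalg.norm(s['ft_force'])>30: break
E
```

```text
above 8.57 [0.495 0.127 0.17 ] [-0.292  0.932 -0.711]
0.13 9.22 [0.495 0.127 0.13 ] [0.156 0.308 0.668]
0.122 9.47 [0.495 0.127 0.122] [-1.032  0.245  0.219]
0.118 9.72 [0.495 0.127 0.118] [-0.17   0.258  0.374]
0.114 9.97 [0.495 0.127 0.114] [-0.229  0.132  0.192]
-0.24 10.32 [0.496 0.133 0.114] [-0.57  -0.421  0.237]
-0.37 10.59 [0.498 0.136 0.114] [-0.902 -1.359  0.419]
-0.49 10.87 [0.5   0.139 0.114] [-2.025 -2.657  1.52 ]
-0.62 11.14 [0.503 0.141 0.114] [-1.735 -1.662  0.057]
-0.75 11.42 [0.505 0.144 0.114] [-1.142 -1.187 -1.301]
-0.87 11.69 [0.509 0.146 0.114] [-2.402 -1.672 -0.669]
-1.0 11.97 [0.512 0.147 0.114] [-0.826 -1.698 -1.199]
```

Contact is steady at a few newtons, so I'll continue to the stop.

```bash
python3 - <<'E'
from station import robot, hand, solver, monitor, cams
from h import *
np.set_printoptions(precision=3,suppress=True)
def rep(l):
    s=monitor.get_state();print(l,round(s['t'],2),s['position'],s['ft_force']);return s
path=[(h,.006) for h in np.linspace(-1.12,-1.61,5)]+[(-1.61,o) for o in np.arange(.007,.0161,.001)]
for h,o in path:
    robot.move_linear([*fp(h,o),.114],quat(h,1),velocity=.03); s=rep((round(h,2),o))
    if np.linalg.norm(s['ft_force'])>18: break
E
```

```text
(np.float64(-1.12), 0.006) 12.23 [0.515 0.148 0.114] [-0.761 -2.442 -0.487]
(np.float64(-1.24), 0.006) 12.51 [0.519 0.149 0.114] [-0.955 -1.993 -0.954]
(np.float64(-1.37), 0.006) 12.78 [0.522 0.149 0.114] [-1.675 -1.908 -1.132]
(np.float64(-1.49), 0.006) 13.06 [0.526 0.149 0.114] [-1.609 -1.49  -0.841]
(np.float64(-1.61), 0.006) 13.33 [0.529 0.148 0.114] [-1.464 -1.499 -0.518]
(-1.61, np.float64(0.007)) 13.58 [0.53  0.148 0.114] [-4.409 -0.881  0.007]
(-1.61, np.float64(0.008)) 13.83 [0.531 0.148 0.114] [-4.905 -1.976  1.936]
(-1.61, np.float64(0.009000000000000001)) 14.08 [0.531 0.147 0.114] [-5.991 -3.36   2.626]
(-1.61, np.float64(0.01)) 14.33 [0.531 0.147 0.114] [-9.97  -1.292  5.93 ]
(-1.61, np.float64(0.011)) 14.58 [0.531 0.147 0.114] [-14.227  -0.04    8.101]
(-1.61, np.float64(0.012)) 14.83 [0.532 0.147 0.114] [-18.104   2.12   11.041]
```

The force climbs against the hard stop, at the expected place. I'll back off to the slot centre, lift, and look.

```bash
python3 - <<'E'
from station import robot, hand, solver, monitor, cams
from h import *
q=quat(-1.61,1);p=fp(-1.61,.003)
robot.move_linear([*p,.114],velocity=.03)
robot.move_linear([*p,.20],velocity=.1)
robot.move_ptp([.5144,.36,.27],q)
im=cams.camera('top')[:,:,::-1].copy()
im2=cams.camera('scene')[:,:,::-1].copy()
a=cv2.convertScaleAbs(cv2.resize(im[95:290,200:360],None,fx=3,fy=3,interpolation=cv2.INTER_CUBIC),alpha=1.8)
b=cv2.convertScaleAbs(cv2.resize(im2[115:315,320:430],None,fx=2.925,fy=2.925,interpolation=cv2.INTER_CUBIC),alpha=1.8)
cv2.imwrite('pics/z2.png',np.hstack([a,b[:585]]));cv2.imwrite('pics/top2.png',im)
s=monitor.get_state();print(s['t'],s['ft_force'],s['position'])
E
```

```text
17.2833 [ 0.51154034 -0.60778805  0.09601759] [0.51440083 0.35898967 0.26945989]
```

View pics/z2.png

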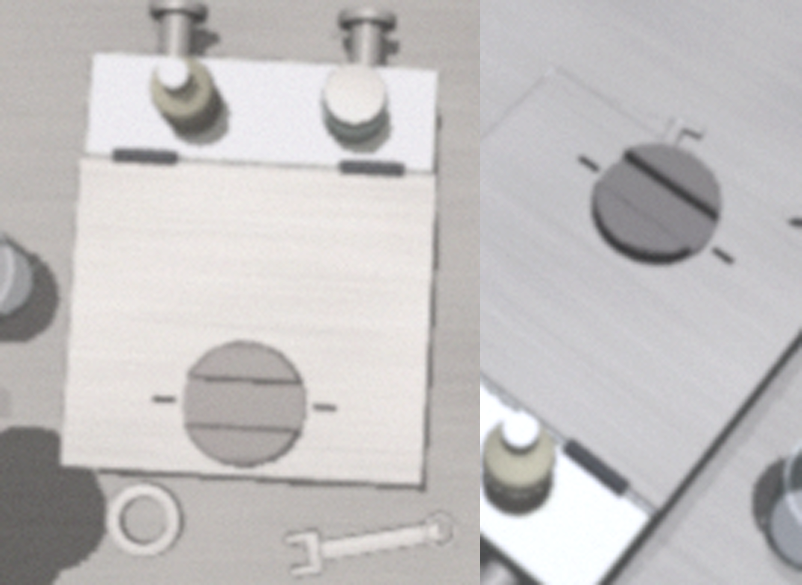

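View pics/top2.png

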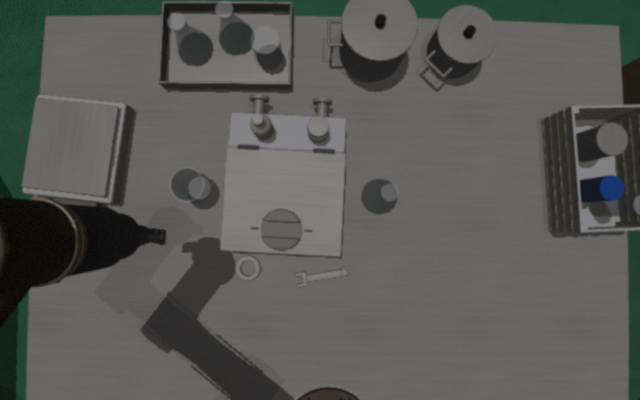

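The slot edges slope about 0.05 in the zoom, (190,378)–(301,384) and (185,426)–(300,431), the same as the marks' 0.05. The cover is shut, the bystanders are unmoved and the hand is clear.

```bash
python3 -c "
from station import robot
robot.sign_off()"
```

```text
the job is handed in; nothing more can be done
```

The cover is shut, the fastener is turned home, and I handed the job in after about 17 s of robot time. The sign-off gives no verdict, so the result rests on my own checks.

- **Cover:** I pressed it down with the closed fingertips beside the disc. The tip stopped at z = 0.1059 m, against 0.106 m for a fully shut cover. The force rose to about 27 N once it was on the stop.
- **Fastener:** I set the closed fingertips in the front half of the slot and pushed along a clockwise arc with about 2–4 N. I stopped when the force reached about 21 N against the hard stop.
- **Final pictures:** The slot lines up with the two black marks to within about 0.01 rad. The cover lies flat, and the loose things look unmoved in the top view. The hand is clear at z = 0.27 m, with wrist force about 0.
- **Disagreements:** The scene camera put the disc centre about 5 mm away from the top camera's value. I used the top view and the marks, which agreed within 2 mm. The 2–6 N expected while closing the cover did not show in the wrist force before the stop.

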